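Index the hub carriage one notch

ROBOT

A 7-joint arm with a two-finger parallel gripper is mounted at the origin on the work surface. World frame = base frame: x ahead of the robot, y to its left, z up, the work surface at z = 0. Lengths are in mm, angles in rad, forces in N, time in s.
With the tool pointing down it reaches from about 400 to 875 mm from the base axis. Payload 19.3 kg.
Tool frame: the origin (TCP) lies at the very end of the fingers, on their centre line; the grasp point (between the pads) lies 19 mm behind it; z points along the fingers, y is the line along which they close (so a half turn about z gives the same grasp; the last joint's range is limited). The gripper opens to 85 mm and grips with 20 to 120 N. Pads are 22 mm wide; open, the fingers measure 114 mm over their backs; the gripper's body (76 mm by 85 mm) begins 54 mm behind the grasp point. The pads swing forward as they close: fully open they stand 13 mm farther back than shut.
Start: joints at [-1.292, 0.521, -0.036, 1.599, 0.021, 1.021, -0.113], TCP at [213.625, 587.349, 231.291] pointing down, gripper open.
Joint ranges: [-2.91, 2.91], [-0.3, 2.13], [-1.5, 1.42], [0.17, 2.43], [-1.26, 4.41], [0.16, 1.93], [-2.52, 2.52]. Speed limits (rad/s): [1.89, 1.89, 2.39, 2.39, 3.01, 3.01, 3.01].

INTERFACE

Orientations are given as a rotation vector (axis times angle).
In Python, from plant import arm gives the robot as it stands.
- The arm moves only by the tool step_arm, never from a script. Its argument "motion" is a list of rows, each a list of 5 numbers: the closure, from -1 (fully open) to 1 (shut), then the shift along the tool's x, y, z in mm, then the turn about the tool's z in rad. A call has 1 to 5 rows; each row is the pose to reach, as a shift and turn from the pose commanded when the call began, along the tool's axes at that moment; what a row does not reach only later rows make up. A row lasts 1/12 s, in which the tool goes at most 41.7 mm and 7.16 degrees, less where a joint would pass 70% of its speed; a pose out of reach is approached as far as the arm can. A call with a gripper value outside its range is refused whole. The fingers move at their own pace and stop on an object; "force" is the grip in N (left out, the last holds). Time passes only in rows, so rows that repeat a pose let the fingers close. It gives the time, the measured TCP pose, the force, the opening and the grip force at its end, in the units of the state.
- arm.get_obs(): the state, without advancing time (a new reading comes with each control period).
- arm.read_camera(name): name is "scene" or "top" or "wrist"; returns (picture, depth): 420x560x3 uint8, red, green, blue; 420x560 float32, mm along the optical axis (not along the pixel's ray), 0 where there is no reading.
- arm.calibration(name): a dict with "K" (3x3 intrinsics, pixels), "k1" (the pictures are not rectified: a ray, as slopes to the right and down, at radius r is drawn at 1 + k1 r^2 times it, then the intrinsics apply), "rvec" (rotation vector, rad) and "tvec" (3), from world to camera coordinates, as OpenCV has them; the wrist camera has in their place "T_tool_cam" (4x4, takes a point from camera to tool coordinates, whose origin is the TCP and whose axes are the flange's). Camera axes: x right, y down, z forward; pixel columns grow to the right and rows downward; lengths in mm; the calibration is good to about 2 mm. A picture is of the moment at which its call begins: read the wrist's pose just before it. calibration takes no time and is no camera call.
- arm.close_job(): hands the job in; it is judged then, once.
The state is a dict: "clock": time; "qpos": joint angles; "dq": joint speeds; "tau": joint torques, N m; "eef_pos": TCP position; "tool_rot": TCP orientation; "ft_force": force on the tool from outside, world axes, zero at the start; "moment": the same for the moment, N m; "finger_gap": finger opening in mm; "grip_force": force on a finger pad.
Only numpy, scipy, OpenCV 4.12 (cv2) and the standard library are available. Lean on these libraries where they do the work, as an engineer would, in place of code of your own. Each camera call takes 0.05 s, during which the arm holds its last target. There are 200 camera calls.

TASK

On the dividing slide with the yellow knob, pull the spring knob straight up until its pin is out of the notch, slide the carriage exactly one notch towards the red end stop, and let the knob go so that its pin drops fully home in that next notch. Leave the other slide, the one with the black knob, as it is.

Things in the scene. Friction and masses are not known exactly. Their poses are not given: they have to be found in the camera images.
- knob_grip (a point): Middle of the yellow spring knob: upright, plain, round, 28 mm in diameter, from 18 mm below to 19 mm above this point, which is 82 mm above the table when the pin is home. It stands on an arm of the blue carriage (arm top 48 mm above the table) over a 12 mm collar narrower than the knob. z is up, x points along the slide to its red end stop, y to a fixed white hub 110 mm away.
- knob (a joint): Pull of the yellow knob in m: 0 = pin home in a notch, 0.022 = pulled up to its stop. Spring and weight pull it down: about 5 N at 0, 9 N at full pull. The pin is clear of the notched bar from 0.015 on; 0.017 to 0.020 is a good pull. Let go above a notch it drops in; between notches it stays up at about 0.014.
- carriage (a joint): Carriage of the yellow-knob slide in m, growing towards its red stop. Notches at -0.035, 0 (start, 1.5 mm play), 0.035 (the next one, wanted) and 0.070. Locked while the pin is home. Pin out, it slides with about 1.5 N of friction and stays where it is left. The notches have sloping mouths: the spring draws the carriage in from up to 8 mm off.
- base: Base plate of the yellow-knob slide, 230 x 150 x 10 mm, aluminium, fixed to the table, at any yaw. Origin: centre of its underside; x points to the red end stop (a grey one at the other end; bars across the slide, tops 62 mm above the table). The hub on the carriage reaches 78 mm above the table; a loose fingertip part stands by the +y edge.
- notch_next (a point): Mouth of the next notch of the yellow-knob slide, on the dark notched bar, 34 mm above the table: one 35 mm pitch from the present notch towards the red stop. The knob must end straight above it. x points to the red stop, z up.
- spare_knob_grip (a point): Middle of the black knob of the second slide, which is the same in every other way, with its own red and grey stops. Not to be operated.
- spare_knob (a joint): Pull of the black knob in m, 0 = home. To stay there.
- spare_carriage (a joint): Carriage of the black-knob slide in m, 0 at the start. To stay there.

How it is judged (in metres and radians):
On the way:
1. the yellow knob is pulled up, its pin out of the notch (pull over 12 mm), with the carriage still by its first notch (within 15 mm) (value of joint knob above 0.012 m and value of joint carriage between -0.015 and 0.015 m), for 0.05 s.
At the end, for the whole second after the job is handed in: The yellow knob's carriage stands at the next notch towards the red stop (joint 35 mm, within 5 mm), the knob's pin is home in it (pull under 4 mm), and both are at rest (value of joint carriage between 0.03 and 0.04 m and value of joint knob below 0.004 m and velocity of joint carriage between -0.01 and 0.01 m/s and velocity of joint knob between -0.01 and 0.01 m/s); the robot touches nothing.
It fails at once if the black knob is pulled more than 8 mm (value of joint spare_knob above 0.008 m).
It fails at once if the black-knob carriage is moved more than 8 mm (value of joint spare_carriage above 0.008 m or value of joint spare_carriage below -0.008 m).
It also fails if it takes over 32 s, if anything falls off the work surface, if the arm or the gripper's body presses on something with over 40 N, if the wrist force passes 120 N, or if a joint passes its speed limit or range.

## Working session

There is one attempt and no reset: what is moved stays moved. The work goes in short steps, Python scripts to look and compute and a tool call to move; the robot and the scene stay as the last step left them, time stands still between calls to the robot, and variables do not carry over. Pictures are saved under pics/ and viewed, at most 10 in all, crops included, and the job is handed in when it is done.

Besides the shell and the picture viewer there is one more tool, called after "Call:" by a JSON object that holds its "api" and its "payload", one argument or row to a line. step_arm: Moves the arm, as the interface text tells. Its arguments: {"type":"object","properties":{"motion":{"type":"array"},"force":{"type":"number"}},"required":["motion"]}

```bash
mkdir -p pics
cat > h.py <<'E'
import numpy as np, cv2
from scipy.spatial.transform import Rotation as R
from plant import arm
def cam2world(name,obs):
    c=arm.calibration(name)
    if name=="wrist":
        T=np.eye(4);T[:3,:3]=R.from_rotvec(obs["tool_rot"]).as_matrix();T[:3,3]=obs["eef_pos"]
        return c,T@np.array(c["T_tool_cam"])
    T=np.eye(4);T[:3,:3]=R.from_rotvec(np.ravel(c["rvec"])).as_matrix();T[:3,3]=np.ravel(c["tvec"])
    return c,np.linalg.inv(T)
def look(name):
    o=arm.get_obs();p,d=arm.read_camera(name);c,T=cam2world(name,o)
    h,w=d.shape;u,v=np.meshgrid(np.arange(w),np.arange(h))
    # cv2.undistortPoints with k1 only: same model
    pts=cv2.undistortPoints(np.stack([u,v],-1).reshape(-1,1,2).astype(np.float64),np.array(c["K"],float),np.array([c["k1"],0,0,0,0.])).reshape(h,w,2)
    P=np.concatenate([pts*d[...,None],d[...,None]],-1)@T[:3,:3].T+T[:3,3]
    P[d==0]=np.nan
    return p,d,P,o
E
python3 - <<'E'
from h import *
for n in("top","scene"):
    p,d,P,o=look(n);cv2.imwrite(f"pics/{n}0.png",p[...,::-1]);np.savez(f"{n}0",p=p,P=P)
print(o)
E
```

```text
{'clock': 0.05, 'qpos': array([-1.29220303,  0.52201329, -0.03632718,  1.59994477,  0.0211964 ,
        1.02107814, -0.11280071]), 'dq': array([-7.82970213e-04, -7.72907116e-04,  1.03430904e-03, -2.43203639e-03,
       -9.13338871e-04,  1.47406165e-05,  1.77805591e-03]), 'tau': array([ 7.14424619e-03, -9.29461384e+01,  1.98614113e+00, -3.70987058e+01,
        1.77603989e-02,  5.16601707e-03, -8.60900309e-05]), 'eef_pos': array([213.53086915, 587.07382632, 230.7488168 ]), 'tool_rot': array([-5.45111814e-01, -3.09382239e+00,  1.65330729e-03]), 'ft_force': array([-0.87412509, -0.5850486 , -0.11191455]), 'moment': array([-0.0117612 , -0.00182303,  0.07601166]), 'grip_force': 0.0, 'finger_gap': 85.34180162470597}
```

View pics/top0.png

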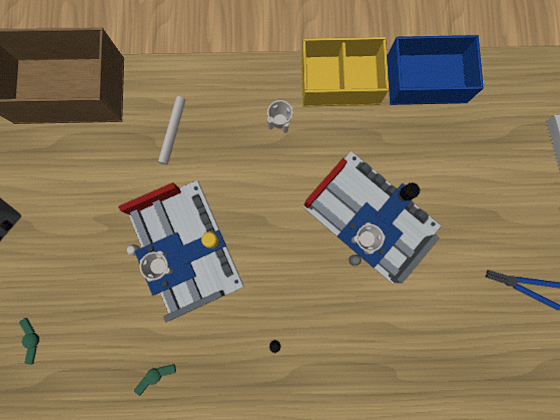

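View pics/scene0.png

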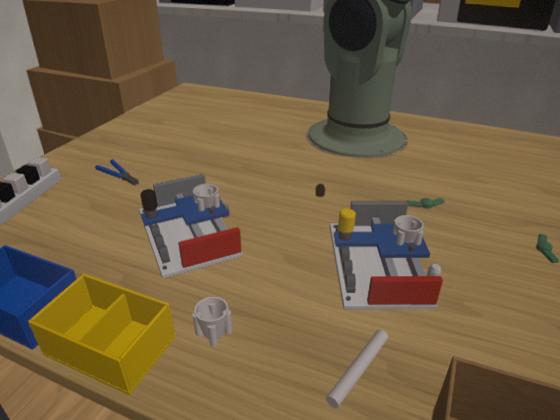

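The top view shows the yellow knob at (209,240), its hub at (155,265), the red stop near (150,198) and the grey stop near (193,305). The black-knob slide is on the right, with its knob at (409,191).

Run:
```python
from h import *
for n in("top","scene"):
    z=np.load(n+"0.npz");p=z["p"];P=z["P"]
    hsv=cv2.cvtColor(p,cv2.COLOR_RGB2HSV)
    m=(hsv[...,0]>20)&(hsv[...,0]<32)&(hsv[...,1]>170)&(hsv[...,2]>90)
    box=np.zeros(m.shape,bool)
    if n=="top": box[225:255,195:225]=1
    else: box[205:236,334:360]=1
    q=P[m&box];q=q[~np.isnan(q[:,0])]
    print(n,len(q),np.percentile(q,[5,50,95],axis=0).round(1))
    t=q[q[:,2]>96]; print("topface",len(t),t.mean(0), t.min(0),t.max(0))
    if n=="top":
        r=((hsv[...,0]<8)|(hsv[...,0]>172))&(hsv[...,1]>150)&(hsv[...,2]>60)
        b2=np.zeros(m.shape,bool);b2[175:220,110:185]=1
        s=P[r&b2&(P[...,2]>56)&(P[...,2]<68)]
        rc=cv2.minAreaRect(s[:,:2].astype(np.float32));print("red",len(s),rc)
        print(cv2.boxPoints(rc))
        for nm,(u0,u1,v0,v1) in dict(hub=(135,175,245,285)).items():
            s=P[v0:v1,u0:u1].reshape(-1,3);s=s[(s[:,2]>72)&(s[:,2]<84)]
            print(nm,len(s),cv2.minEnclosingCircle(s[:,:2].astype(np.float32)))
        # base plate, incl. all on it
        b3=np.zeros(m.shape,bool);b3[170:330,120:250]=1
        s=P[b3&(P[...,2]>6)&(P[...,2]<14)]
        rc=cv2.minAreaRect(s[:,:2].astype(np.float32));print("plate",len(s),rc);print(cv2.boxPoints(rc))
```

```text
top 178 [[534.2 104.9  80.1]
 [544.9 115.1  99.5]
 [556.1 126.8 102. ]]
topface 154 [546.1200924  116.43364088  99.86327285] [533.74060919 104.41531393  96.36535514] [558.06090825 128.59853875 103.25697844]
red 367 ((630.8847045898438, 237.32101440429688), (11.347533226013184, 108.52883911132812), 23.216411590576172)
[[604.2791  284.9546 ]
 [647.0617  185.21416]
 [657.4903  189.68744]
 [614.7077  289.42786]]
hub 216 ((503.353759765625, 217.3239288330078), 27.658662796020508)
plate 4153 ((534.952880859375, 185.25216674804688), (229.47299194335938, 166.37266540527344), 23.814193725585938)
[[396.3968  215.02861]
 [463.57343  62.82097]
 [673.509   155.47572]
 [606.33234 307.68335]]
scene 315 [[543.1 108.3  69.9]
 [557.1 119.5  90.4]
 [560.7 129.3 101.8]]
topface 116 [551.39565581 118.03504819 100.24220317] [537.78497479 105.83111617  96.20869331] [562.38260874 129.93287377 102.60450203]
```

```bash
cat >> h.py <<'E'
def go(target,yaw,o=None):
    """shift in tool axes (mm) and turn so tool y is along yaw (mod pi)"""
    o=o or arm.get_obs();M=R.from_rotvec(o["tool_rot"]).as_matrix()
    s=M.T@(np.array(target)-o["eef_pos"])
    a=M.T@np.array([np.cos(yaw),np.sin(yaw),0]);t=np.arctan2(-a[0],a[1])
    t=(t+np.pi/2)%np.pi-np.pi/2
    print("shift",s.round(1),"turn",round(t,3),"tool axes\n",M.round(3),"q7",o["qpos"][6].round(2))
E
python3 -c "
from h import *
go([547,117,180],0.41)"
```

```text
shift [-474.  -327.7   51.2] turn 0.812 tool axes
 [[-0.94   0.342 -0.   ]
 [ 0.342  0.94  -0.001]
 [-0.    -0.001 -1.   ]] q7 -0.11
```

Call:
{"api": "step_arm", "payload": {
  "motion": [
    [-1, -32, -22, 3, 0],
    [-1, -64, -44, 7, 0],
    [-1, -96, -66, 10, 0],
    [-1, -128, -88, 14, 0],
    [-1, -160, -110, 17, 0]
  ]
}}

```text
clock: 0.52
eef_pos: [327.0, 427.4, 213.9]
tool_rot: [-0.545, -3.094, 0.001]
ft_force: [1.3, 1.4, -0.4]
finger_gap: 85.2
grip_force: 0.0
```

Call:
{"api": "step_arm", "payload": {
  "motion": [
    [-1, -32, -22, 3, 0],
    [-1, -64, -44, 7, 0],
    [-1, -96, -66, 10, 0],
    [-1, -128, -88, 14, 0],
    [-1, -160, -110, 17, 0]
  ]
}}

```text
clock: 0.93
eef_pos: [439.8, 269.4, 197.0]
tool_rot: [-0.545, -3.094, 0.0]
ft_force: [0.0, 1.3, 0.2]
finger_gap: 85.5
grip_force: 0.0
```

Call:
{"api": "step_arm", "payload": {
  "motion": [
    [-1, -32, -22, 3, 0.12],
    [-1, -64, -44, 7, 0.24],
    [-1, -96, -66, 10, 0.36],
    [-1, -128, -88, 14, 0.48],
    [-1, -154, -107, 17, 0.6]
  ]
}}

```text
clock: 1.35
eef_pos: [548.4, 115.3, 180.0]
tool_rot: [1.445, 2.789, -0.001]
ft_force: [0.7, 0.3, 0.1]
finger_gap: 85.4
grip_force: 0.0
```

Call:
{"api": "step_arm", "payload": {
  "motion": [
    [-1, 0, 0, 0, 0.1],
    [-1, 0, 0, 0, 0.21],
    [-1, 0, 0, 0, 0.21],
    [-1, 0, 0, 0, 0.21]
  ]
}}

```text
clock: 1.68
eef_pos: [547.0, 118.3, 180.1]
tool_rot: [-1.715, -2.632, 0.001]
ft_force: [-0.7, -0.6, 0.2]
finger_gap: 85.5
grip_force: 0.0
```

Run:
```python
from h import *
p,d,P,o=look("wrist");cv2.imwrite("pics/w0.png",p[...,::-1])
hsv=cv2.cvtColor(p,cv2.COLOR_RGB2HSV)
m=(hsv[...,0]>20)&(hsv[...,0]<32)&(hsv[...,1]>170)&(hsv[...,2]>90)&(np.hypot(P[...,0]-547,P[...,1]-117)<35)
q=P[m];t=q[q[:,2]>97];print(len(q),len(t),t.mean(0),cv2.minEnclosingCircle(t[:,:2].astype(np.float32)))
r=((hsv[...,0]<8)|(hsv[...,0]>172))&(hsv[...,1]>150)&(hsv[...,2]>60)&(P[...,2]>56)&(P[...,2]<68)
if r.sum()>20:print(cv2.minAreaRect(P[r][:,:2].astype(np.float32)))
b=(hsv[...,0]>100)&(hsv[...,0]<130)&(hsv[...,1]>120)&(abs(P[...,2]-48)<4)
if b.sum()>20:rc=cv2.minAreaRect(P[b][:,:2].astype(np.float32));print("arm",rc)
print(o["clock"],o["eef_pos"]);go([t[:,0].mean(),t[:,1].mean(),65],0.41,o)
```

```text
0 0 [nan nan nan] ((0.0, 0.0), 0.0)
((631.485107421875, 113.67980194091797), (48.99662399291992, 349.581787109375), 1.096798062324524)
arm ((544.3077392578125, 68.62174987792969), (97.09667205810547, 380.0696716308594), 15.079575538635254)
1.6833 [547.04310877 118.31223681 180.05946341]
shift [nan nan nan] turn 0.006 tool axes
 [[-0.404  0.915 -0.001]
 [ 0.915  0.404 -0.   ]
 [-0.    -0.001 -1.   ]] q7 0.25<stdin>:5: RuntimeWarning: Mean of empty slice.
  ret = um.true_divide(
<stdin>:10: RuntimeWarning: Mean of empty slice.
  ret = ret.dtype.type(ret / rcount)
```

View pics/w0.png

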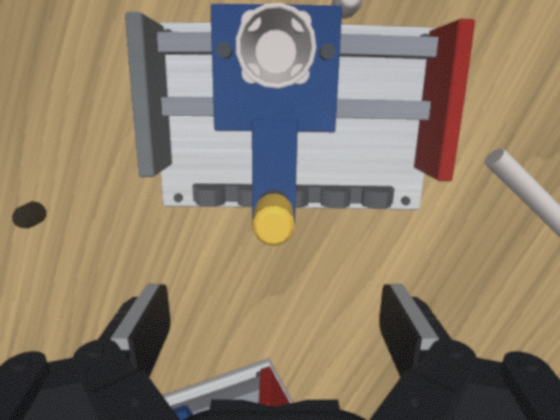

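Run:
```python
from h import *
p,d,P,o=look("wrist")
print(arm.calibration("wrist"));print(P[222,273],d[222,273],P[40,275],P[60,460],P[350,100])
np.savez("w0",p=p,P=P)
```

```text
{'K': array([[369.63418357,   0.        , 274.31005914],
       [  0.        , 369.63418357, 214.63870718],
       [  0.        ,   0.        ,   1.        ]]), 'k1': -0.06356614654174822, 'T_tool_cam': array([[-1.01928403e-04, -9.50158412e-01, -3.11767513e-01,
         7.99563699e+01],
       [ 9.99999828e-01,  8.30339513e-05, -5.79995624e-04,
        -1.16237937e+00],
       [ 5.76975009e-04, -3.11767518e-01,  9.50158240e-01,
        -1.42186969e+02],
       [ 0.00000000e+00,  0.00000000e+00,  0.00000000e+00,
         1.00000000e+00]])}
[544.24996614 119.47465838 100.02317414] 235.54561 [499.49499242 223.70426755  50.67588792] [617.94696164 262.98060605  60.87806284] [496.51882063 110.64303062 239.30464871]
```

Run:
```python
from h import *
z=np.load("w0.npz");p=z["p"];P=z["P"]
hsv=cv2.cvtColor(p,cv2.COLOR_RGB2HSV);print(hsv[222,273])
m=(abs(P[...,2]-100)<4)&(np.hypot(P[...,0]-546,P[...,1]-118)<30)
q=P[m];print(len(q),np.nanmean(q,0),cv2.minEnclosingCircle(q[:,:2].astype(np.float32)))
(c,_)=cv2.minEnclosingCircle(q[:,:2].astype(np.float32))
r=((hsv[...,0]<8)|(hsv[...,0]>172))&(hsv[...,1]>150)&(P[...,2]>59)&(P[...,2]<65)
r[:,:410]=0;r[200:]=0
print("red",cv2.minAreaRect(P[r][:,:2].astype(np.float32)))
a=P[140:180,255:294].reshape(-1,3);a=a[abs(a[:,2]-48)<4]
h=P[:90,230:325].reshape(-1,3);h=h[abs(h[:,2]-78)<4];hc,_=cv2.minEnclosingCircle(h[:,:2].astype(np.float32));print("hub",hc, "yaw",np.arctan2(hc[1]-c[1],hc[0]-c[0])-np.pi/2)
go([c[0],c[1],65],0.41)
```

```text
[ 23 156 219]
1333 [545.31768139 117.49428074  99.8223128 ] ((545.6187744140625, 116.33133697509766), 14.05660343170166)
red ((629.613037109375, 236.92799377441406), (12.390835762023926, 107.65143585205078), 23.43408203125)
hub (502.6902160644531, 217.43496704101562) yaw 0.4015314349177532
shift [ -1.4  -2.2 115.3] turn 0.006 tool axes
 [[-0.404  0.915 -0.   ]
 [ 0.915  0.404  0.   ]
 [ 0.    -0.    -1.   ]] q7 0.25
```

Call:
{"api": "step_arm", "payload": {
  "motion": [
    [-1, -1, -2, 35, 0],
    [-1, -1, -2, 70, 0],
    [-1, -1, -2, 100, 0],
    [-1, -1, -2, 114, 0],
    [-1, -1, -2, 114, 0]
  ],
  "force": 40
}}

```text
clock: 2.2
eef_pos: [544.1, 116.2, 63.4]
tool_rot: [-1.714, -2.629, 0.005]
ft_force: [-0.7, -0.5, 0.0]
finger_gap: 85.3
grip_force: 0.0
```

Call:
{"api": "step_arm", "payload": {
  "motion": [
    [0.4, 0, 0, 0, 0],
    [0.7, 0, 0, 0, 0],
    [1, 0, 0, 0, 0],
    [1, 0, 0, 0, 0],
    [1, 0, 0, 0, 0]
  ],
  "force": 50
}}

```text
clock: 2.62
eef_pos: [546.4, 116.6, 67.3]
tool_rot: [1.719, 2.628, 0.002]
ft_force: [-2.9, -0.5, 20.8]
finger_gap: 26.5
grip_force: 47.5
```

Call:
{"api": "step_arm", "payload": {
  "motion": [
    [1, 0, 0, 0, 0],
    [1, 0, 0, 0, 0],
    [1, 0, 0, 0, 0],
    [1, 0, 0, 0, 0]
  ],
  "force": 50
}}

```text
clock: 2.95
eef_pos: [546.6, 116.7, 67.5]
tool_rot: [1.719, 2.628, 0.003]
ft_force: [-0.8, 0.2, 11.9]
finger_gap: 26.5
grip_force: 48.4
```

Call:
{"api": "step_arm", "payload": {
  "motion": [
    [1, 0, 0, -6, 0],
    [1, 0, 0, -12, 0],
    [1, 0, 0, -18, 0],
    [1, 0, 0, -20, 0],
    [1, 0, 0, -20, 0]
  ]
}}

```text
clock: 3.37
eef_pos: [545.9, 116.4, 86.8]
tool_rot: [1.72, 2.629, 0.0]
ft_force: [1.5, -0.4, -9.0]
finger_gap: 26.5
grip_force: 49.7
```

Run:
```python
from h import *
p,d,P,o=look("wrist");cv2.imwrite("pics/w1.png",p[...,::-1])
print(o["eef_pos"],o["ft_force"],o["finger_gap"])
p,d,P,o=look("scene");cv2.imwrite("pics/s1.png",cv2.resize(p[150:320,280:480,::-1],None,fx=3,fy=3))
go([546.6+35*np.cos(.408),116.7+35*np.sin(.408),86],.408)
```

```text
[545.86378391 116.36922284  86.82516942] [ 1.51728565 -0.42302189 -9.02293044] 26.530589695714873
shift [-0.1 35.8  0.3] turn 0.004 tool axes
 [[-0.4    0.916  0.   ]
 [ 0.916  0.4    0.   ]
 [-0.     0.    -1.   ]] q7 0.29
```

View pics/s1.png

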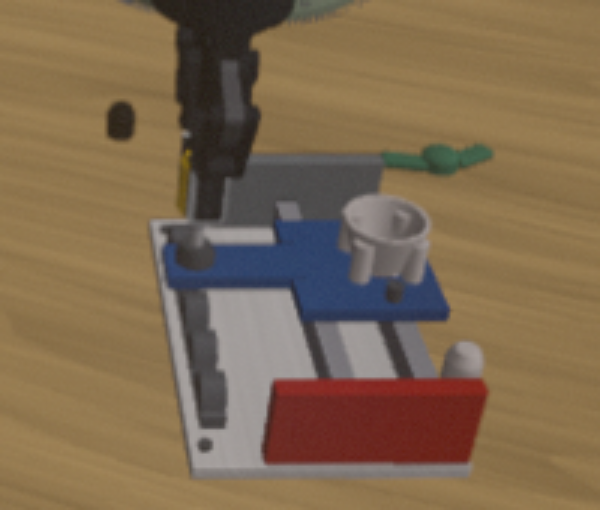

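The close-up shows the knob held by the fingers near (200,180), lifted clear of its collar at (195,250) with a 9 N pull. Next I slide it.

Call:
{"api": "step_arm", "payload": {
  "motion": [
    [1, 0, 8, 0, 0],
    [1, 0, 16, 0, 0],
    [1, 0, 24, 0, 0],
    [1, 0, 31, 0, 0],
    [1, 0, 35, 0, 0]
  ]
}}

```text
clock: 3.88
eef_pos: [579.0, 130.5, 86.0]
tool_rot: [1.72, 2.629, -0.0]
ft_force: [0.2, -3.0, -9.3]
finger_gap: 26.6
grip_force: 50.1
```

Call:
{"api": "step_arm", "payload": {
  "motion": [
    [1, 0, 0, 0, 0],
    [1, 0, 0, 0, 0]
  ]
}}

```text
clock: 4.05
eef_pos: [578.4, 130.3, 86.3]
tool_rot: [1.72, 2.628, 0.001]
ft_force: [2.1, -2.6, -8.4]
finger_gap: 26.7
grip_force: 50.1
```

Run:
```python
from h import *
p,d,P,o=look("wrist");cv2.imwrite("pics/w2.png",p[...,::-1])
print(o["eef_pos"],o["ft_force"],o["finger_gap"])
h=P[(abs(P[...,2]-78)<4)&(np.hypot(P[...,0]-503-32,P[...,1]-217-14)<40)];print(len(h),len(h) and cv2.minEnclosingCircle(h[:,:2].astype(np.float32)), "expect",503+32.1,217.4+13.9)
go([545.6+35*np.cos(.408),116.5+35*np.sin(.408),86],.408)
```

```text
[578.44692723 130.28308359  86.26345892] [ 2.10913888 -2.59579311 -8.4135307 ] 26.739499645522862
2101 ((534.4522094726562, 230.04330444335938), 24.5977725982666) expect 535.1 231.3
shift [ 0.4 -0.3  0.3] turn 0.004 tool axes
 [[-0.4    0.916  0.001]
 [ 0.916  0.4   -0.   ]
 [-0.     0.    -1.   ]] q7 0.28
```

Call:
{"api": "step_arm", "payload": {
  "motion": [
    [1, 0, 0, 5, 0],
    [1, 0, 0, 10, 0],
    [1, 0, 0, 15, 0],
    [1, 0, 0, 19, 0],
    [1, 0, 0, 19, 0]
  ]
}}

```text
clock: 4.52
eef_pos: [578.9, 130.5, 67.6]
tool_rot: [1.72, 2.628, 0.002]
ft_force: [3.5, -4.7, -1.9]
finger_gap: 26.6
grip_force: 50.7
```

Call:
{"api": "step_arm", "payload": {
  "motion": [
    [0.4, 0, 0, 0, 0],
    [-0.2, 0, 0, 0, 0],
    [-1, 0, 0, 0, 0],
    [-1, 0, 0, 0, 0],
    [-1, 0, 0, 0, 0]
  ]
}}

```text
clock: 4.93
eef_pos: [577.7, 130.6, 67.2]
tool_rot: [-1.719, -2.629, 0.0]
ft_force: [0.2, 0.9, 0.8]
finger_gap: 73.3
grip_force: 0.0
```

Call:
{"api": "step_arm", "payload": {
  "motion": [
    [-1, 0, 0, -20, 0],
    [-1, 0, 0, -50, 0],
    [-1, 0, 0, -85, 0],
    [-1, 0, 0, -115, 0],
    [-1, 0, 0, -115, 0]
  ]
}}

```text
clock: 5.35
eef_pos: [580.1, 130.8, 187.8]
tool_rot: [1.718, 2.625, 0.009]
ft_force: [1.7, -0.1, -0.3]
finger_gap: 85.2
grip_force: 0.0
```

Run:
```python
from h import *
p,d,P,o=look("wrist");cv2.imwrite("pics/w3.png",p[...,::-1])
print(o["clock"],o["eef_pos"],o["ft_force"],o["finger_gap"])
q=P[(abs(P[...,2]-105)<15)&(np.hypot(P[...,0]-577.7,P[...,1]-130.3)<30)]
h=P[(abs(P[...,2]-78)<4)&(np.hypot(P[...,0]-535,P[...,1]-231)<40)]
print("knob top z",np.median(q[:,2]))
c=cv2.minEnclosingCircle(q[:,:2].astype(np.float32));print(c)
print("travel knob",(np.array(c[0])-[545.6,116.3])@[np.cos(.408),np.sin(.408)])
c=cv2.minEnclosingCircle(h[:,:2].astype(np.float32));print(c,"travel hub",(np.array(c[0])-[502.7,217.4])@[np.cos(.408),np.sin(.408)])
```

```text
5.35 [580.1459124  130.80281424 187.82859726] [ 1.6766105  -0.08400225 -0.25624195] 85.17922802321667
knob top z 99.96669154810854
((577.442626953125, 129.91934204101562), 14.044998168945312)
travel knob 34.632668117443245
((534.2133178710938, 231.015380859375), 24.907413482666016) travel hub 34.32881827899889
```

View pics/w3.png

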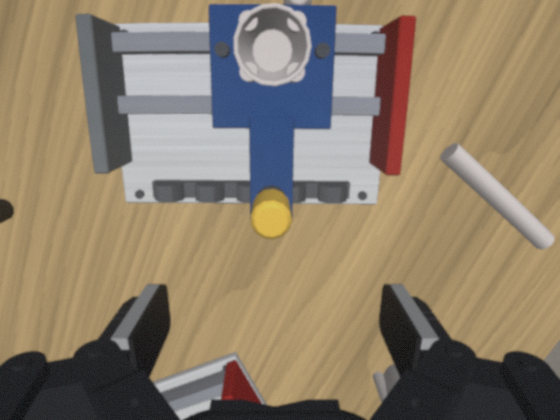

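The knob at (271,213) has moved one notch and its top is back at 100 mm, the same height as with the pin home at the start. The gripper is clear, so I hand the job in.

```bash
python3 -c "
from plant import arm
print(arm.close_job())"
```

```text
the job is handed in; nothing more can be done
None
```

The yellow-knob carriage now stands one notch (about 35 mm) nearer the red stop with its pin home, judging by the wrist camera; the black-knob slide was not touched, and the job is handed in (the hand-in returned no verdict).

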